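# Scan the job ticket of the octagonal glass

## Task

Book in the octagonal glass block: pick up the hand scanner from its mat, point it squarely at the barcode on the ticket that stands beside the octagonal block, from about 10 cm away, and hold it still there for two seconds. Then lay the scanner back, flat and lengthwise, on its mat, without dropping it and without shifting the ticket's carrier or the glass.

Things in the scene. Friction and masses are not known exactly. Their poses are not given: they have to be found in the camera images.
- scanner: Hand scanner, grey bar 150 mm long with black head, 0.14 kg, lying on its mat, window to the robot's left. Origin: centre of underside, near its balance point (grasp there from above). +x: along the bar to the window at x = 75 mm, which looks along +x, 15 mm above the underside; z: up, button side. Grip 28 mm wide and high, x -75 to 39 mm; head 36 wide, 30 high.
- octagon_code (a point): Middle of the barcode (44 x 36 mm), 64 mm above the bench, on the front of the upright ticket (60 wide, top at 98 mm) beside the octagonal block. x: level, squarely into the ticket, away from the robot; y: left; z: up. Scan from the -x side, scanner x along this x. The loose carrier board under both (80 x 150 x 12 mm) ends 60 mm in front. A like one with a glass dome is not wanted.
- glass_octagon: Octagonal glass block, 55 mm across, 42 mm high, on the same 12 mm thick carrier board as the wanted ticket, about 71 mm in +y (left) of its barcode. It marks the right ticket and is not to be moved; it may be on the left or right of the bench. Origin: centre of its underside.
- scanner_mat: Plain green bench mat of the scanner, fixed to the bench, 240 mm (x) by 110 mm (y), 4 mm thick. Origin: centre of its underside; x runs along its length.

How it is judged:
By the outcome, as a careful person would: the job done as asked, in the order asked, and still so for the second after the job is handed in, with the robot touching nothing.
It also fails if it takes over 48 s, if anything falls off the work surface, if the arm or the gripper's body presses on something with over 40 N, if the wrist force passes 120 N, or if a joint passes its speed limit or range.

## Robot

A 6-joint arm with a two-finger parallel gripper is mounted at the origin on a cart in front of the work surface, level with it; the furniture and walls round the work are solid. World frame = base frame: x ahead of the robot, y to its left, z up, the work surface at z = 0. Lengths are in mm, angles in rad, forces in N, time in s.
With the tool pointing down it reaches from about 350 to 975 mm from the base axis. Payload 7.1 kg.
Tool frame: the origin (TCP) lies at the very end of the fingers, on their centre line; the grasp point (between the pads) lies 19 mm behind it; z points along the fingers, y is the line along which they close (so a half turn about z gives the same grasp; the last joint's range is limited). The gripper opens to 88 mm and grips with 3 to 60 N. Pads are 20 mm wide; open, the fingers measure 115 mm over their backs; the gripper's body (75 mm by 178 mm) begins 61 mm behind the grasp point.
Start: joints at [-1.138, 0.423, 1.63, -0, 1.089, -0.019], TCP at [272.88, -562.264, 222.675] pointing down, gripper open.
Joint ranges: [-3, 3], [-0.9, 2.11], [0.09, 2.58], [-1.31, 4.45], [0.11, 2.69], [-2.54, 2.54]. Speed limits (rad/s): [2.39, 2.39, 3.01, 3.14, 3.14, 3.14].

## Interface

Orientations are given as a rotation vector (axis times angle).
In Python, from workcell import sensors, imaging, close_job gives the robot as it stands. The module is installed in compiled form; this text tells all that it offers.
- The arm moves only by the tool servo_tool, never from a script. Its argument "steps" is a list of rows, each a list of 3 entries, a list of its own where there are three numbers: the shift along the world's x, y, z in m, then the turn, a rotation vector about the world's x, y, z in degrees, then the opening, from -1 (shut) to 1 (fully open). A call has exactly 8 rows; each row shifts and turns the commanded pose from where the row before left it; what a row does not reach is not made up. A row lasts 1/12 s, in which the tool goes at most 41.7 mm and 7.16 degrees, less where a joint would pass 70% of its speed; a pose out of reach is approached as far as the arm can. A call is refused whole if a number of a shift passes 0.0417 or a number of a turn 7.16, either way. A call with a gripper value outside its range is refused whole. The fingers move at their own pace and stop on an object; the grip force is fixed at half the most. Time passes only in rows, so rows that do not move let the fingers close, or fill a call up. It gives the time, the measured TCP pose, the force, the opening and the grip force at its end, in the units of the state.
- sensors.get_obs(): the state, without advancing time (a new reading comes with each control period).
- imaging.get_image(name): name is "scene" or "top" or "wrist"; returns a dict with "color" (384x512x3 uint8, blue, green, red), "range_z" (384x512 float32, mm along the optical axis (not along the pixel's ray), 0 where there is no reading), "vertical_fov" (degrees; the focal length in pixels is half the picture's height over the tangent of half this angle, whatever the lens; pixels are square), "cx", "cy" (the principal point, pixels), "rvec" (rotation vector, rad) and "tvec" (3), from world to camera coordinates, as OpenCV has them; the wrist camera has in their place "tool_from_camera" (4x4, takes a point from camera to tool coordinates, whose origin is the TCP and whose axes are the flange's). Camera axes: x right, y down, z forward; pixel columns grow to the right and rows downward; lengths in mm; the calibration is good to about 2 mm. The wrist camera is an equidistant fisheye: a pixel r from the principal point sees the ray r / f radians off the axis. A picture is of the moment at which its call begins: read the wrist's pose just before it.
- close_job(): hands the job in; it is judged then, once.
The state is a dict: "t": time; "qpos": joint angles; "qvel": joint speeds; "joint_torque": joint torques, N m; "ee_pos": TCP position; "orientation": TCP orientation; "ft_force": force on the tool from outside, world axes, zero at the start; "moment": the same for the moment, N m; "width": finger opening in mm; "grasp_force": force on a finger pad.
Only numpy, scipy, OpenCV 4.12 (cv2) and the standard library are available. Lean on these libraries where they do the work, as an engineer would, in place of code of your own. Each camera call takes 0.05 s, during which the arm holds its last target. There are 200 camera calls.

## Working session

There is one attempt and no reset: what is moved stays moved. The work goes in short steps, Python scripts to look and compute and a tool call to move; the robot and the scene stay as the last step left them, time stands still between calls to the robot, and variables do not carry over. Pictures are saved under pics/ and viewed, at most 10 in all, crops included, and the job is handed in when it is done.

Besides the shell and the picture viewer there is one more tool, called by a JSON object that holds its "api" and its "payload", one argument or row to a line. servo_tool: Moves the arm, as the interface text tells. Its arguments: {"type":"object","properties":{"steps":{"type":"array"}},"required":["steps"]}

```bash
mkdir -p pics; cat > h.py <<'E'
import numpy as np, cv2, pickle
from scipy.spatial.transform import Rotation as R
from workcell import sensors, imaging
def cloud(d):
    c=d["range_z"]; h,w=c.shape; f=h/2/np.tan(np.radians(d["vertical_fov"])/2)
    u,v=np.meshgrid(np.arange(w),np.arange(h))
    P=np.stack([(u-d["cx"])/f*c,(v-d["cy"])/f*c,c],-1)
    Rm=R.from_rotvec(np.ravel(d["rvec"])).as_matrix()
    W=(P-np.ravel(d["tvec"]))@Rm
    W[c==0]=np.nan
    return W
E
python3 - <<'E'
from h import *
for n in("scene","top"):
    d=imaging.get_image(n); cv2.imwrite(f"pics/{n}1.png",d["color"]); pickle.dump(d,open(n+".pkl","wb"))
    print(n,d["vertical_fov"],np.ravel(d["rvec"]),np.ravel(d["tvec"]))
print(sensors.get_obs())
E
```

```text
scene 46.167024235689716 [ 0.80242783 -2.4338995   1.26225429] [458.24885694 245.51119509 807.18925137]
top 45.216013886138185 [ 2.19342782 -2.13699548  0.08037073] [  -8.3520679   549.74952365 1161.07342183]
{'t': 0.1, 'qpos': array([-1.13801207e+00,  4.23754737e-01,  1.63056375e+00, -3.47346081e-05,
        1.08861568e+00, -1.89938973e-02]), 'qvel': array([-0.00029054, -0.00132114, -0.00154652,  0.00020596,  0.00062694,
       -0.00046577]), 'joint_torque': array([ 2.07448267e-05, -5.45614815e+01, -2.74325109e+01,  6.45378884e-02,
        1.88810454e-02, -3.14621195e-05]), 'ee_pos': array([ 272.67011594, -561.85001153,  222.00506079]), 'orientation': array([-3.06050254e+00, -7.03363782e-01,  4.79966005e-04]), 'ft_force': array([ 0.93588136, -0.01544071, -0.12899523]), 'moment': array([-0.05533477, -0.00376841,  0.00038552]), 'grasp_force': 0.0, 'width': 88.19792940595}
```

View pics/scene1.png

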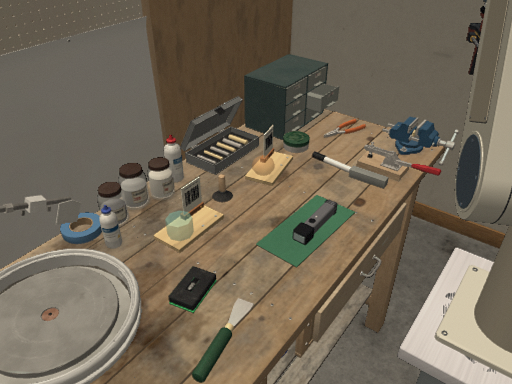

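View pics/top1.png

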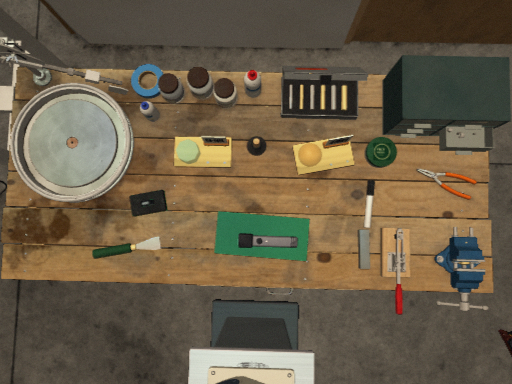

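Both views show the octagonal block at top-view (188,151), with its ticket at (214,141). The dome, at (310,155), is not wanted. The scanner lies at top-view (268,241), head to the left, on the green mat.

```bash
python3 - <<'E'
from h import *
t=pickle.load(open("top.pkl","rb")); s=pickle.load(open("scene.pkl","rb"))
W=cloud(t); S=cloud(s)
g=t["color"].astype(int)
for n,(u,v) in dict(bench=(100,200),bench2=(350,200),mat=(230,250)).items(): print(n,W[v,u].round(1))
def rect(m,n,A=W):
    p=A[m]; r=cv2.minAreaRect(p[:,:2].astype(np.float32)); print(n,m.sum(),"c",np.round(r[0],1),"size",np.round(r[1],1),"ang",round(r[2],2),"z",np.nanmedian(p[:,2]).round(1),np.nanmax(p[:,2]).round(1)); print(cv2.boxPoints(r).round(0).tolist())
u,v=np.meshgrid(np.arange(512),np.arange(384))
box=lambda a,b,c,d:(u>=a)&(u<=c)&(v>=b)&(v<=d)
ok=np.isfinite(W[...,2])
mat=box(205,200,320,270)&ok&(((g[...,1]>g[...,2]+25)&(g[...,1]>g[...,0]+10))|(W[...,2]>15))
rect(mat,"mat")
rect(box(225,225,305,256)&ok&(W[...,2]>18),"scanner")
rect(box(225,225,254,256)&ok&(W[...,2]>18),"head")
rect(box(170,130,236,170)&ok&(W[...,2]>6)&(W[...,2]<20),"board")
rect(box(170,130,200,170)&ok&(W[...,2]>40),"oct")
rect(box(200,130,236,150)&ok&(W[...,2]>50),"ticket_top")
# ticket in scene: by region in world
B=(S[...,0]>500)&(S[...,0]<850)&(S[...,1]>50)&(S[...,1]<350)&(S[...,2]>20)&(S[...,2]<110)&box(175,165,212,232)
p=S[B]; print(p.min(0),p.max(0),len(p))
q=S[B&(S[...,2]>60)]; c=q.mean(0); U,D,V=np.linalg.svd(q-c); print("plane c",c,"n",V[2],D/np.sqrt(len(q)), q.min(0),q.max(0))
a=s["color"][150:250,150:240]; b=t["color"][120:175,165:245]
cv2.imwrite("pics/c.png",np.hstack([cv2.resize(a,(450,500),interpolation=2)]))
# tall things along the path region
ob=(W[...,2]>110)&(W[...,0]<800); 
print("obst", [(int(a),int(b)) for a,b in np.unique((W[ob][:,:2]//50*50),axis=0)])
E
```

```text
bench [5.244e+02 4.093e+02 4.000e-01]
bench2 [ 541.1 -248.     0.6]
mat [402.9  61.6   4. ]
mat 3843 c [442.5 -18.7] size [239.  109.1] ang 86.7 z 6.0 40.5
[[381.0, -135.0], [490.0, -141.0], [504.0, 97.0], [395.0, 104.0]]
scanner 690 c [431.4 -33.3] size [ 35.4 147.6] ang 1.45 z 33.6 40.5
[[412.0, 40.0], [416.0, -108.0], [451.0, -107.0], [447.0, 41.0]]
head 230 c [430.1  20. ] size [35.4 40.8] ang 1.61 z 34.6 40.5
[[412.0, 40.0], [413.0, -1.0], [448.0, 0.0], [447.0, 41.0]]
board 1085 c [665.4 141.7] size [172.6 107.6] ang 89.78 z 13.5 20.0
[[611.0, 56.0], [719.0, 55.0], [720.0, 228.0], [612.0, 228.0]]
oct 405 c [652.8 175.9] size [55.3 54.6] ang 20.54 z 55.2 63.1
[[617.0, 192.0], [636.0, 141.0], [688.0, 160.0], [669.0, 211.0]]
ticket_top 141 c [679.7 106.6] size [ 5.1 59.8] ang 1.0 z 83.7 103.6
[[677.0, 136.0], [678.0, 77.0], [683.0, 77.0], [682.0, 137.0]]
[620.63748149  75.09322476  20.06924413] [680.94821512 201.29717687  98.96055037] 925
plane c [676.61438835 107.75627239  79.59357248] n [-0.99990846 -0.01028241  0.00879417] [17.90893247 11.0128496   1.25810264] [673.51277901  75.36379994  60.01114386] [680.94821512 137.21667725  98.96055037]
obst [(100, 50), (150, -50), (150, 0), (150, 50), (200, -550), (200, -500), (250, -550), (250, -500), (650, -600), (650, -550), (650, -500), (700, -600), (700, -550), (700, -500), (700, -450), (700, -400), (700, -350), (750, -600), (750, -550), (750, -500), (750, -450), (750, -400), (750, -350), (750, 300), (750, 350), (750, 400), (750, 500)]
```

{"api": "servo_tool", "payload": {
  "steps": [
    [[0.005,0.017,0],[0,0,2],1],
    [[0.01,0.033,0],[0,0,4.1],1],
    [[0.01,0.033,0],[0,0,4.1],1],
    [[0.01,0.033,0],[0,0,4.1],1],
    [[0.01,0.033,0],[0,0,4.1],1],
    [[0.01,0.033,0],[0,0,4.1],1],
    [[0.01,0.033,0],[0,0,4.1],1],
    [[0.01,0.033,0],[0,0,4.1],1]
  ]
}}

```text
t: 0.77
ee_pos: [347.8, -312.6, 222.5]
orientation: [-2.764, -1.493, 0.0]
ft_force: [0.7, -0.0, 0.3]
width: 87.8
grasp_force: 0.0
```

{"api": "servo_tool", "payload": {
  "steps": [
    [[0.01,0.033,0],[0,0,4.1],1],
    [[0.01,0.033,-0.01],[0,0,4.1],1],
    [[0.01,0.033,-0.01],[0,0,4.1],1],
    [[0.01,0.033,-0.01],[0,0,4.1],1],
    [[0.01,0.033,-0.01],[0,0,4.1],1],
    [[0.01,0.033,-0.01],[0,0,4.1],1],
    [[0.01,0.033,-0.01],[0,0,4.1],1],
    [[0.005,0.02,-0.01],[0,0,2.1],1]
  ]
}}

```text
t: 1.43
ee_pos: [423.3, -60.8, 152.2]
orientation: [-2.266, -2.176, -0.001]
ft_force: [0.6, -0.1, -0.3]
width: 88.0
grasp_force: 0.0
```

{"api": "servo_tool", "payload": {
  "steps": [
    [[0.004,0.013,0],[0,0,2],1],
    [[0.004,0.014,0],[0,0,1.8],1],
    [[0,0,0],[0,0,0],1],
    [[0,0,0],[0,0,0],1],
    [[0,0,0],[0,0,0],1],
    [[0,0,0],[0,0,0],1],
    [[0,0,0],[0,0,0],1],
    [[0,0,0],[0,0,0],1]
  ]
}}

```text
t: 2.1
ee_pos: [430.8, -36.9, 152.8]
orientation: [2.2, 2.243, 0.0]
ft_force: [0.6, 0.3, 0.1]
width: 87.9
grasp_force: 0.0
```

```bash
cat >> h.py <<'E'
def wcloud():
    o=sensors.get_obs(); d=imaging.get_image("wrist")
    c=d["range_z"]; h,w=c.shape; f=h/2/np.tan(np.radians(d["vertical_fov"])/2)
    u,v=np.meshgrid(np.arange(w),np.arange(h)); x=u-d["cx"]; y=v-d["cy"]; r=np.hypot(x,y)+1e-9; k=np.tan(np.minimum(r/f,1.5))/r
    P=np.stack([x*k*c,y*k*c,c],-1); T=np.array(d["tool_from_camera"])
    W=(P@T[:3,:3].T+T[:3,3])@R.from_rotvec(o["orientation"]).as_matrix().T+o["ee_pos"]
    W[c==0]=np.nan
    return o,d,W
def rect(m,n,A):
    p=A[m]; r=cv2.minAreaRect(p[:,:2].astype(np.float32)); print(n,m.sum(),"c",np.round(r[0],1),"size",np.round(r[1],1),"ang",round(r[2],2),"z",np.nanmedian(p[:,2]).round(1)); print(cv2.boxPoints(r).round(0).tolist())
E
python3 - <<'E'
from h import *
o,d,W=wcloud(); cv2.imwrite("pics/w1.png",d["color"])
print(o["ee_pos"],o["orientation"])
b=(W[...,0]>395)&(W[...,0]<470)&(W[...,1]>-125)&(W[...,1]<60)&(W[...,2]>24)&(W[...,2]<45)
rect(b,"scanner",W); rect(b&(W[...,1]<0),"grip",W); rect(b&(W[...,1]>12),"head",W)
for i in range(-100,40,10):
  m=b&(abs(W[...,1]-i)<4); 
  if m.sum()>3: print(i,m.sum(),W[m][:,0].min().round(1),W[m][:,0].max().round(1))
E
```

```text
[430.78100563 -36.86860927 152.76031148] [2.19980175e+00 2.24270030e+00 8.52746852e-05]
scanner 4299 c [429.7 -31.5] size [ 35.1 150.1] ang 0.55 z 31.7
[[411.0, 43.0], [413.0, -107.0], [448.0, -106.0], [446.0, 44.0]]
grip 2718 c [428.7 -53.3] size [106.4  28.2] ang 89.24 z 31.2
[[414.0, -106.0], [442.0, -107.0], [444.0, -0.0], [415.0, 0.0]]
head 1207 c [429.1  27.8] size [35.1 31.5] ang 0.61 z 33.2
[[411.0, 43.0], [412.0, 12.0], [447.0, 12.0], [446.0, 44.0]]
-100 169 414.0 441.8
-90 179 415.0 441.4
-80 179 415.0 442.0
-70 196 415.0 441.8
-60 206 414.9 442.6
-50 218 414.9 442.3
-40 214 414.8 442.0
-30 224 415.8 442.7
-20 215 415.8 442.5
-10 233 415.6 442.1
0 227 415.5 441.9
10 282 411.7 446.2
20 316 411.7 446.0
30 312 411.6 446.6
```

View pics/w1.png

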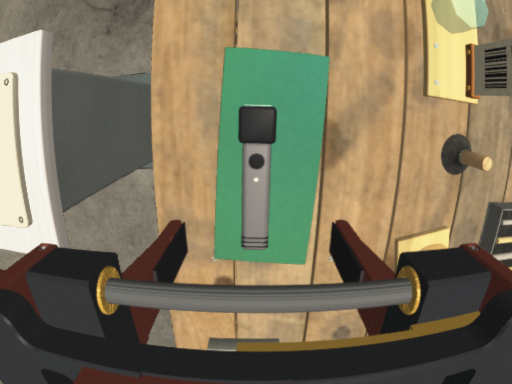

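The wrist view shows the scanner at pixels (257,105–248), between the open fingers and straight along y. I'll correct slightly and descend.

{"api": "servo_tool", "payload": {
  "steps": [
    [[-0.002,0.0045,-0.02],[0,0,-1.1],1],
    [[0,0,-0.025],[0,0,0],1],
    [[0,0,-0.025],[0,0,0],1],
    [[0,0,-0.025],[0,0,0],1],
    [[0,0,-0.02],[0,0,0],1],
    [[0,0,-0.015],[0,0,0],1],
    [[0,0,-0.01],[0,0,0],1],
    [[0,0,0],[0,0,0],1]
  ]
}}

```text
t: 2.82
ee_pos: [427.8, -31.9, 11.2]
orientation: [-2.219, -2.221, 0.003]
ft_force: [0.1, 1.3, 0.4]
width: 87.9
grasp_force: 0.0
```

{"api": "servo_tool", "payload": {
  "steps": [
    [[0.001,0,-0.003],[0,0,0],1],
    [[0,0,0],[0,0,0],0],
    [[0,0,0],[0,0,0],-1],
    [[0,0,0],[0,0,0],-1],
    [[0,0,0],[0,0,0],-1],
    [[0,0,0],[0,0,0],-1],
    [[0,0,0],[0,0,0],-1],
    [[0,0,0],[0,0,0],-1]
  ]
}}

```text
t: 3.48
ee_pos: [430.0, -31.8, 9.9]
orientation: [2.22, 2.223, 0.0]
ft_force: [-0.3, -0.5, -0.0]
width: 44.6
grasp_force: 0.0
```

{"api": "servo_tool", "payload": {
  "steps": [
    [[0,0,0],[0,0,0],-1],
    [[0,0,0],[0,0,0],-1],
    [[0,0,0.001],[0,0,0],-1],
    [[0,0,0.005],[0,0,0],-1],
    [[0,0,0.012],[0,0,0],-1],
    [[0,0,0.02],[0,0,0],-1],
    [[0,0,0.02],[0,0,0],-1],
    [[0,0,0.01],[0,0,0],-1]
  ]
}}

```text
t: 4.15
ee_pos: [430.5, -31.8, 79.5]
orientation: [2.219, 2.222, 0.002]
ft_force: [1.4, -0.8, -1.6]
width: 27.7
grasp_force: 30.0
```

```bash
cat >> h.py <<'E'
def scan():
    o,d,W=wcloud(); print(o["ee_pos"].round(1),"toolR",R.from_rotvec(o["orientation"]).as_matrix().round(3).tolist(),o["width"],o["grasp_force"])
    return o,d,W
E
python3 - <<'E'
from h import *
o,d,W=scan(); cv2.imwrite("pics/w2.png",d["color"])
p=o["ee_pos"]
b=(abs(W[...,0]-p[0])<22)&(W[...,1]-p[1]>18)&(W[...,1]-p[1]<90)&(W[...,2]>p[2]+5)&(W[...,2]<p[2]+45)
rect(b,"sc",W); q=W[b]
print(np.percentile(q[:,2]-p[2],[5,50,95]), (q[:,1].max()-p[1]))
for i in range(20,80,10):
  m=b&(abs(W[...,1]-p[1]-i)<4)
  if m.sum(): print(i,m.sum(),W[m][:,0].min().round(1),W[m][:,0].max().round(1),np.median(W[m][:,2]).round(1))
E
```

```text
[430.5 -31.8  79.5] toolR [[-0.002, 1.0, 0.002], [1.0, 0.002, -0.0], [-0.0, 0.002, -1.0]] 27.706266326645896 29.996235072612762
sc 7528 c [430.8  14.4] size [36.4 56.4] ang 0.11 z 102.4
[[413.0, 43.0], [413.0, -14.0], [449.0, -14.0], [449.0, 43.0]]
[19.67931808 22.90994072 24.29624717] 74.43391072863784
20 590 417.0 444.4 101.8
30 830 416.9 444.5 100.8
40 939 412.9 448.4 102.2
50 1216 413.1 448.6 102.9
60 1265 412.7 448.5 102.8
70 1286 412.6 449.0 102.4
```

View pics/w2.png

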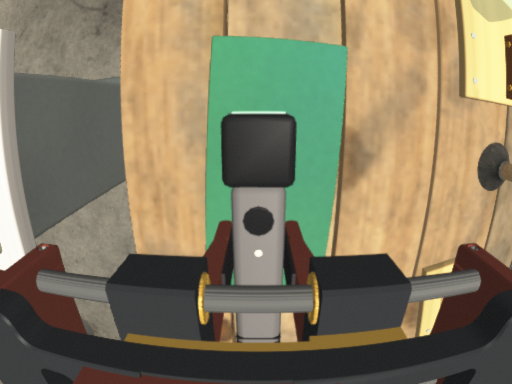

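Scanner is held at its balance point, level (head at pixel (258,150), window 74.5 mm ahead of the TCP). Swinging it to the scan pose.

{"api": "servo_tool", "payload": {
  "steps": [
    [[0.002,0.004,0.005],[0,0,-2.5],-1],
    [[0.004,0.008,0.005],[0,0,-4.5],-1],
    [[0.005,0.009,0.005],[0,0,-6],-1],
    [[0.005,0.009,0],[0,0,-6],-1],
    [[0.005,0.009,0],[0,0,-6],-1],
    [[0.005,0.009,0],[0,0,-6],-1],
    [[0.005,0.009,0],[0,0,-6],-1],
    [[0.005,0.009,0],[0,0,-6],-1]
  ]
}}

```text
t: 4.87
ee_pos: [465.7, 34.7, 92.1]
orientation: [-2.883, -1.247, 0.001]
ft_force: [0.1, 0.6, -1.1]
width: 27.7
grasp_force: 30.0
```

{"api": "servo_tool", "payload": {
  "steps": [
    [[0.005,0.009,0],[0,0,-6],-1],
    [[0.005,0.009,0],[0,0,-6],-1],
    [[0.005,0.009,0],[0,0,-6],-1],
    [[0.005,0.009,0],[0,0,-6],-1],
    [[0.005,0.009,0],[0,0,-6],-1],
    [[0.004,0.009,-0.004],[0,0,-6],-1],
    [[0.002,0.009,-0.004],[0,0,-5],-1],
    [[0,0.006,-0.002],[0,0,-3],-1]
  ]
}}

```text
t: 5.53
ee_pos: [496.9, 103.8, 81.7]
orientation: [3.141, 0.078, -0.001]
ft_force: [0.0, -0.6, -1.9]
width: 28.1
grasp_force: 30.0
```

{"api": "servo_tool", "payload": {
  "steps": [
    [[0,0.002,-0.005],[0,0,-1],-1],
    [[0,0,-0.005],[0,0,-1],-1],
    [[0,0,-0.005],[0,0,0],-1],
    [[0,0,-0.004],[0,0,0],-1],
    [[0,0,-0.002],[0,0,0],-1],
    [[0,0,0],[0,0,0],-1],
    [[0,0,0],[0,0,0],-1],
    [[0,0,0],[0,0,0],-1]
  ]
}}

```text
t: 6.2
ee_pos: [497.1, 105.1, 61.8]
orientation: [-3.141, -0.03, -0.001]
ft_force: [0.7, -0.4, -1.3]
width: 27.7
grasp_force: 30.0
```

```bash
cat > m.py <<'E'
from h import *
o,d,W=scan(); p=o["ee_pos"]
import sys; cv2.imwrite(f"pics/{sys.argv[1]}.png",d["color"])
ok=np.isfinite(W[...,2])
t=ok&(W[...,0]>655)&(W[...,0]<695)&(W[...,1]>60)&(W[...,1]<145)&(W[...,2]>22)&(W[...,2]<110)
q=W[t]; print(len(q), np.percentile(q,[2,50,98],axis=0).round(1).tolist())
def fit(q):
    for _ in range(4):
        A=np.c_[q[:,1],q[:,2],np.ones(len(q))]; k=np.linalg.lstsq(A,q[:,0],rcond=None)[0]; e=q[:,0]-A@k; q=q[abs(e)<2.5*e.std()+.3]
    return k,q
k,q=fit(q); print("x=",k,"at(107,64):",k@[107,64,1],"yaw deg",-np.degrees(k[0]),"y",q[:,1].min(),q[:,1].max(),"z",q[:,2].min(),q[:,2].max())
s=ok&(abs(W[...,1]-p[1])<25)&(W[...,0]-p[0]>18)&(W[...,0]-p[0]<90)&(W[...,2]>p[2]+5)&(W[...,2]<p[2]+45)
rect(s,"sc",W); print("window x off",W[s][:,0].max()-p[0])
for i in (20,30,40,50,60,70):
    m=s&(abs(W[...,0]-p[0]-i)<4)
    if m.sum(): print(i,(W[m][:,1].min()+W[m][:,1].max())/2-p[1],np.median(W[m][:,2])-p[2])
E
python3 m.py w3
```

```text
[497.1 105.1  61.8] toolR [[1.0, 0.019, 0.0], [0.019, -1.0, 0.0], [0.0, -0.0, -1.0]] 27.69036481980203 29.996213614940643Traceback (most recent call last):
  File "m.py", line 6, in <module>
    q=W[t]; print(len(q), np.percentile(q,[2,50,98],axis=0).round(1).tolist())
                          ~~~~~~~~~~~~~^^^^^^^^^^^^^^^^^^^^
    return _quantile_unchecked(
        a, q, axis, out, overwrite_input, method, keepdims, weights)
    return _ureduce(a,
                    func=_quantile_ureduce_func,
    ...<5 lines>...
                    overwrite_input=overwrite_input,
                    method=method)
    r = func(a, **kwargs)
    result = _quantile(arr,
                       quantiles=q,
    ...<2 lines>...
                       out=out,
                       weights=wgt)
    slices_having_nans = np.isnan(arr[-1, ...])
                                  ~~~^^^^^^^^^
IndexError: index -1 is out of bounds for axis 0 with size 0
```

View pics/w3.png

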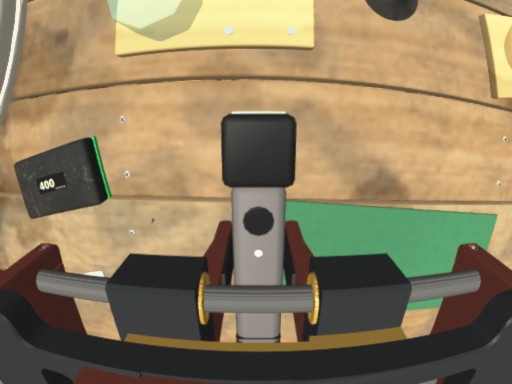

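The scanner points at the ticket, whose board edge is at rows 46–52; the ticket itself is out of wrist view. I'll measure scanner and ticket together in the fixed cameras.

```bash
cat > m2.py <<'E'
from h import *
from workcell import sensors
o=sensors.get_obs(); p=o["ee_pos"]; print(p.round(1))
_,d,W=wcloud()
b=(W[...,0]>560)&(W[...,1]>50)&(W[...,1]<230)&(W[...,2]>6)&(W[...,2]<20)
f=[]
for y in range(60,220,6):
    m=b&(abs(W[...,1]-y)<3)
    if m.sum(): f.append((y,W[m][:,0].min()))
f=np.array(f); k=np.polyfit(f[:,0],f[:,1],1); print("wrist: board front",k,np.polyval(k,107),"yaw",-np.degrees(np.arctan(k[0])),f[[0,-1]].tolist())
for n in("scene","top"):
    d=imaging.get_image(n); S=cloud(d); cv2.imwrite(f"pics/{n}2.png",d["color"])
    t=(S[...,0]>660)&(S[...,0]<692)&(S[...,1]>72)&(S[...,1]<141)&(S[...,2]>60 if n=="scene" else S[...,2]>85)&(S[...,2]<106)
    q=S[t]
    if n=="scene":
        for _ in range(5):
            A=np.c_[q[:,1],q[:,2],np.ones(len(q))]; k=np.linalg.lstsq(A,q[:,0],rcond=None)[0]; e=q[:,0]-A@k; q=q[abs(e)<2*e.std()]
        print("scene ticket",len(q),k,"x@107,64",k@[107,64,1],"yaw",-np.degrees(k[0]))
    print(n,"ticket min/max",np.percentile(q,[1,50,99],axis=0).round(1).tolist())
    s=(S[...,0]>p[0]+40)&(S[...,0]<610)&(abs(S[...,1]-p[1])<24)&(S[...,2]>p[2]+(18 if n=="top" else -2))&(S[...,2]<p[2]+30)
    q=S[s]
    if len(q)>5: print(n,"head",len(q),np.percentile(q,[1,50,99],axis=0).round(1).tolist())
E
python3 m2.py
python3 - <<'E'
import cv2,numpy as np
a=cv2.imread("pics/scene2.png")[140:270,140:300]; cv2.imwrite("pics/c2.png",cv2.resize(a,None,fx=4,fy=4,interpolation=2))
E
```

```text
[497.1 105.2  61.9]
wrist: board front [-1.31555407e-02  6.19170313e+02] 617.7626701351558 yaw 0.7537134792985912 [[66.0, 619.0645744077391], [216.0, 616.5441816804611]]
scene ticket 239 [-1.53178077e-02 -1.53773968e-02  6.79348190e+02] x@107,64 676.7250307669647 yaw 0.8776457306317481
scene ticket min/max [[674.7, 76.0, 60.6], [676.5, 107.8, 79.3], [678.3, 136.3, 98.0]]
scene head 67 [[537.6, 121.4, 60.8], [550.5, 123.4, 68.2], [566.2, 125.4, 77.5]]
top ticket min/max [[677.9, 77.0, 85.7], [678.9, 108.0, 98.4], [681.7, 135.0, 103.2]]
```

View pics/c2.png

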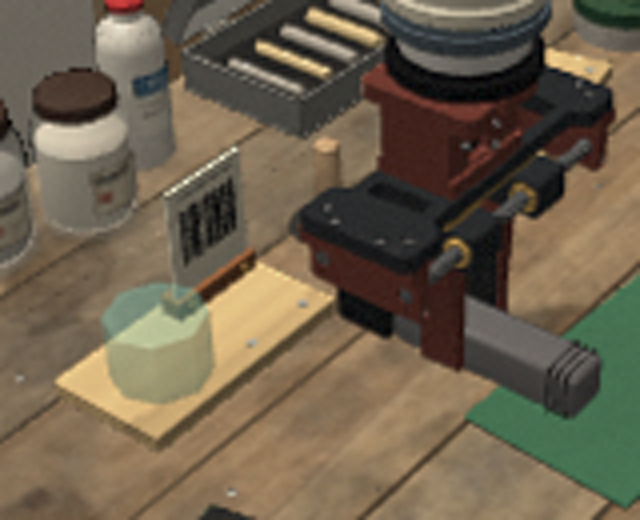

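The crop shows the ticket, at (205,225), facing the scanner head, at (365,310), and both line up well. Final correction is about 5 mm forward, 7 mm down and 1 mm right, then hold.

{"api": "servo_tool", "payload": {
  "steps": [
    [[0.003,-0.001,-0.003],[0,0,-0.2],-1],
    [[0.002,0,-0.003],[0,0,0],-1],
    [[0,0,-0.001],[0,0,0],-1],
    [[0,0,0],[0,0,0],-1],
    [[0,0,0],[0,0,0],-1],
    [[0,0,0],[0,0,0],-1],
    [[0,0,0],[0,0,0],-1],
    [[0,0,0],[0,0,0],-1]
  ]
}}

```text
t: 7.07
ee_pos: [501.9, 104.3, 54.7]
orientation: [-3.141, -0.024, -0.0]
ft_force: [0.7, -0.1, -0.8]
width: 27.8
grasp_force: 30.0
```

```bash
sed -i '/^t=/,/^k,q/d' m.py; python3 m.py w4; python3 m2.py
```

```text
[501.9 104.3  54.7] toolR [[1.0, 0.016, 0.0], [0.016, -1.0, 0.0], [0.0, -0.0, -1.0]] 27.796157691712448 29.996296763420105
sc 7458 c [547.8 105.9] size [55.9 36.2] ang 0.29 z 77.7
[[520.0, 124.0], [520.0, 88.0], [576.0, 88.0], [576.0, 124.0]]
window x off 73.99961935412665
20 1.2003486532274081 22.35591219129504
30 1.3653637728449013 21.349966603188086
40 1.5216654855479845 23.05657009218536
50 1.4564879025007116 23.427162134089293
60 1.8498336019769255 23.298284582292744
70 1.597977190875369 22.79595937197106
[501.9 104.3  54.7]
wrist: board front [-1.50488817e-02  6.19502070e+02] 617.8918394755802 yaw 0.862172328254095 [[66.0, 620.1476151362227], [216.0, 616.4082919143639]]
scene ticket 241 [-1.91707048e-02  3.38052932e-02  6.75921193e+02] x@107,64 676.0334661554097 yaw 1.0984004762806074
scene ticket min/max [[674.2, 76.4, 60.7], [676.6, 107.7, 79.3], [678.7, 136.4, 97.4]]
scene head 59 [[543.2, 119.8, 53.7], [556.0, 122.2, 61.1], [570.1, 124.4, 69.9]]
top ticket min/max [[677.4, 76.8, 86.2], [678.9, 106.9, 97.5], [682.2, 135.8, 103.4]]
```

Lined up within about 1 mm and 1°. Holding.

{"api": "servo_tool", "payload": {
  "steps": [
    [[0,0,0],[0,0,0],-1],
    [[0,0,0],[0,0,0],-1],
    [[0,0,0],[0,0,0],-1],
    [[0,0,0],[0,0,0],-1],
    [[0,0,0],[0,0,0],-1],
    [[0,0,0],[0,0,0],-1],
    [[0,0,0],[0,0,0],-1],
    [[0,0,0],[0,0,0],-1]
  ]
}}

```text
t: 7.93
ee_pos: [501.9, 104.2, 54.7]
orientation: [3.141, 0.024, -0.0]
ft_force: [0.3, -0.1, -1.5]
width: 27.7
grasp_force: 30.0
```

{"api": "servo_tool", "payload": {
  "steps": [
    [[0,0,0],[0,0,0],-1],
    [[0,0,0],[0,0,0],-1],
    [[0,0,0],[0,0,0],-1],
    [[0,0,0],[0,0,0],-1],
    [[0,0,0],[0,0,0],-1],
    [[0,0,0],[0,0,0],-1],
    [[0,0,0],[0,0,0],-1],
    [[0,0,0],[0,0,0],-1]
  ]
}}

```text
t: 8.6
ee_pos: [501.9, 104.2, 54.7]
orientation: [-3.141, -0.024, -0.0]
ft_force: [-1.0, 0.5, -1.3]
width: 28.0
grasp_force: 30.0
```

{"api": "servo_tool", "payload": {
  "steps": [
    [[0,0,0],[0,0,0],-1],
    [[0,0,0],[0,0,0],-1],
    [[0,0,0],[0,0,0],-1],
    [[0,0,0],[0,0,0],-1],
    [[0,0,0],[0,0,0],-1],
    [[0,0,0],[0,0,0],-1],
    [[0,0,0],[0,0,0],-1],
    [[0,0,0],[0,0,0],-1]
  ]
}}

```text
t: 9.27
ee_pos: [501.9, 104.2, 54.7]
orientation: [-3.141, -0.024, -0.0]
ft_force: [-0.7, 0.1, -2.1]
width: 28.1
grasp_force: 30.0
```

{"api": "servo_tool", "payload": {
  "steps": [
    [[0,0,0],[0,0,0],-1],
    [[0,0,0],[0,0,0],-1],
    [[0,0,0],[0,0,0],-1],
    [[0,0,0],[0,0,0],-1],
    [[0,0,0],[0,0,0],-1],
    [[0,0,0],[0,0,0],-1],
    [[0,0,0],[0,0,0],-1],
    [[0,0,0],[0,0,0],-1]
  ]
}}

```text
t: 9.93
ee_pos: [501.9, 104.2, 54.7]
orientation: [-3.141, -0.024, -0.0]
ft_force: [0.1, 0.6, -0.4]
width: 28.1
grasp_force: 30.0
```

{"api": "servo_tool", "payload": {
  "steps": [
    [[0,0,0],[0,0,0],-1],
    [[0,0,0],[0,0,0],-1],
    [[0,0,0],[0,0,0],-1],
    [[0,0,0],[0,0,0],-1],
    [[0,0,0],[0,0,0],-1],
    [[0,0,0],[0,0,0],-1],
    [[0,0,0],[0,0,0],-1],
    [[0,0,0],[0,0,0],-1]
  ]
}}

```text
t: 10.6
ee_pos: [501.9, 104.2, 54.7]
orientation: [3.141, 0.024, 0.0]
ft_force: [-0.3, -0.1, -2.3]
width: 28.0
grasp_force: 30.0
```

{"api": "servo_tool", "payload": {
  "steps": [
    [[-0.002,0,0.006],[0,0,0],-1],
    [[-0.003,-0.004,0.01],[0,0,3],-1],
    [[-0.004,-0.008,0.01],[0,0,5],-1],
    [[-0.004,-0.009,0.004],[0,0,6],-1],
    [[-0.004,-0.009,0],[0,0,6],-1],
    [[-0.004,-0.009,0],[0,0,6],-1],
    [[-0.004,-0.009,0],[0,0,6],-1],
    [[-0.004,-0.009,0],[0,0,6],-1]
  ]
}}

```text
t: 11.27
ee_pos: [472.6, 46.9, 85.2]
orientation: [2.96, 1.053, 0.001]
ft_force: [-0.1, 0.0, -0.9]
width: 27.8
grasp_force: 30.0
```

{"api": "servo_tool", "payload": {
  "steps": [
    [[-0.004,-0.009,0],[0,0,6],-1],
    [[-0.004,-0.009,0],[0,0,6],-1],
    [[-0.004,-0.009,0],[0,0,6],-1],
    [[-0.004,-0.009,0],[0,0,6],-1],
    [[-0.004,-0.009,0],[0,0,6],-1],
    [[-0.004,-0.009,0],[0,0,6],-1],
    [[-0.004,-0.008,-0.004],[0,0,6],-1],
    [[-0.003,-0.004,-0.006],[0,0,4],-1]
  ]
}}

```text
t: 11.93
ee_pos: [442.0, -19.5, 75.4]
orientation: [2.312, 2.125, 0.001]
ft_force: [0.6, 0.2, -1.4]
width: 27.8
grasp_force: 30.0
```

{"api": "servo_tool", "payload": {
  "steps": [
    [[-0.001,0,-0.005],[0,0,1.8],-1],
    [[0,0,-0.004],[0,0,0],-1],
    [[0,0,-0.002],[0,0,0],-1],
    [[0,0,0],[0,0,0],-1],
    [[0,0,0],[0,0,0],-1],
    [[0,0,0],[0,0,0],-1],
    [[0,0,0],[0,0,0],-1],
    [[0,0,0],[0,0,0],-1]
  ]
}}

```text
t: 12.6
ee_pos: [441.1, -18.7, 63.8]
orientation: [2.285, 2.156, 0.0]
ft_force: [0.3, -0.1, -1.9]
width: 27.8
grasp_force: 30.0
```

```bash
python3 - <<'E'
from h import *
o,d,W=scan(); p=o["ee_pos"]; cv2.imwrite("pics/w5.png",d["color"])
b=(abs(W[...,0]-p[0])<26)&(W[...,1]-p[1]>18)&(W[...,1]-p[1]<90)&(W[...,2]>p[2]+5)&(W[...,2]<p[2]+45)
rect(b,"scanner part",W)
for i in range(20,80,10):
  m=b&(abs(W[...,1]-p[1]-i)<4)
  if m.sum(): print(i,((W[m][:,0].min()+W[m][:,0].max())/2-p[0]).round(1),(np.median(W[m][:,2])-p[2]).round(1))
g=d["color"].astype(int)
m=np.isfinite(W[...,2])&(g[...,1]>g[...,2]+25)&(g[...,1]>g[...,0]+10)&(abs(W[...,2]-4)<5)&(abs(W[...,0]-440)<80)&(abs(W[...,1])<150)
rect(m,"mat",W)
E
```

```text
[441.1 -18.7  63.8] toolR [[0.058, 0.998, 0.0], [0.998, -0.058, -0.0], [-0.0, 0.0, -1.0]] 27.772799872486175 29.996402263641357
scanner part 7512 c [444.3  27.3] size [57.  36.4] ang 87.7 z 86.8
[[425.0, -0.0], [461.0, -2.0], [464.0, 55.0], [427.0, 57.0]]
20 1.3 22.3
30 2.1 21.4
40 2.7 22.8
50 3.2 23.3
60 3.5 23.4
70 4.1 22.9
mat 18464 c [441.8 -17.1] size [239.5 109.9] ang 86.66 z 3.5
[[380.0, -133.0], [490.0, -140.0], [504.0, 99.0], [394.0, 106.0]]
```

Mat and scanner are aligned within 1 mm and 1°. I'll lower it to the height at which it was gripped (TCP z about 10).

{"api": "servo_tool", "payload": {
  "steps": [
    [[0,0,-0.008],[0,0,0],-1],
    [[0,0,-0.012],[0,0,0],-1],
    [[0,0,-0.012],[0,0,0],-1],
    [[0,0,-0.01],[0,0,0],-1],
    [[0,0,-0.006],[0,0,0],-1],
    [[0,0,-0.003],[0,0,0],-1],
    [[0,0,0],[0,0,0],-1],
    [[0,0,0],[0,0,0],-1]
  ]
}}

```text
t: 13.32
ee_pos: [440.9, -18.8, 12.6]
orientation: [-2.285, -2.156, 0.0]
ft_force: [0.8, 0.7, -0.7]
width: 28.1
grasp_force: 30.0
```

{"api": "servo_tool", "payload": {
  "steps": [
    [[0,0,-0.001],[0,0,0],-1],
    [[0,0,-0.001],[0,0,0],-1],
    [[0,0,0],[0,0,0],-1],
    [[0,0,-0.0005],[0,0,0],-1],
    [[0,0,0],[0,0,0],-1],
    [[0,0,0],[0,0,0],-1],
    [[0,0,0],[0,0,0],-1],
    [[0,0,0],[0,0,0],-1]
  ]
}}

```text
t: 13.98
ee_pos: [441.0, -18.8, 10.2]
orientation: [2.285, 2.156, 0.0]
ft_force: [-1.0, 0.9, -1.3]
width: 27.8
grasp_force: 30.0
```

Still bearing its weight; a touch lower until contact.

{"api": "servo_tool", "payload": {
  "steps": [
    [[0,0,-0.0005],[0,0,0],-1],
    [[0,0,0],[0,0,0],-1],
    [[0,0,-0.0005],[0,0,0],-1],
    [[0,0,0],[0,0,0],-1],
    [[0,0,0],[0,0,0],-1],
    [[0,0,0],[0,0,0],-1],
    [[0,0,0],[0,0,0],-1],
    [[0,0,0],[0,0,0],-1]
  ]
}}

```text
t: 14.65
ee_pos: [441.0, -18.8, 10.0]
orientation: [2.285, 2.156, 0.0]
ft_force: [-2.9, 0.1, 14.6]
width: 27.6
grasp_force: 30.0
```

Contact (14.6 N). Releasing gently, then retreating upward.

{"api": "servo_tool", "payload": {
  "steps": [
    [[0,0,0.0005],[0,0,0],-1],
    [[0,0,0],[0,0,0],0],
    [[0,0,0],[0,0,0],0.5],
    [[0,0,0],[0,0,0],1],
    [[0,0,0],[0,0,0],1],
    [[0,0,0],[0,0,0],1],
    [[0,0,0],[0,0,0],1],
    [[0,0,0],[0,0,0],1]
  ]
}}

```text
t: 15.32
ee_pos: [440.9, -18.8, 9.6]
orientation: [-2.285, -2.156, 0.0]
ft_force: [0.5, -0.9, -0.0]
width: 71.0
grasp_force: 0.0
```

{"api": "servo_tool", "payload": {
  "steps": [
    [[0,0,0],[0,0,0],1],
    [[0,0,0],[0,0,0],1],
    [[0,0,0.01],[0,0,0],1],
    [[0,0,0.02],[0,0,0],1],
    [[0,0,0.03],[0,0,0],1],
    [[0,0,0.03],[0,0,0],1],
    [[0,0,0.03],[0,0,0],1],
    [[0,0,0.02],[0,0,0],1]
  ]
}}

```text
t: 15.98
ee_pos: [441.5, -18.8, 152.8]
orientation: [2.283, 2.155, 0.003]
ft_force: [0.2, -1.0, -0.8]
width: 87.8
grasp_force: 0.0
```

```bash
python3 - <<'E'
from h import *
o,d,W=scan(); cv2.imwrite("pics/w6.png",d["color"])
b=(abs(W[...,0]-441)<45)&(abs(W[...,1]+18)<95)&(W[...,2]>24)&(W[...,2]<45)
rect(b,"scanner",W)
for lo,hi in((-95,-60),(-60,-20),(-20,20),(35,55)):
  m=b&(W[...,1]>lo)&(W[...,1]<hi); print(lo,np.median(W[m][:,2]).round(1))
E
python3 - <<'E'
import sys; sys.path.insert(0,'.')
from h import *
d=imaging.get_image("scene"); S=cloud(d)
a=pickle.load(open("scene.pkl","rb"))["color"]
print("diff ticket area",np.abs(a[165:245,155:222].astype(int)-d["color"][165:245,155:222]).mean())
E
```

```text
[441.5 -18.8 152.8] toolR [[0.058, 0.998, 0.003], [0.998, -0.058, -0.0], [-0.0, 0.003, -1.0]] 87.79569994333549 0.0
scanner 4224 c [440.7 -18.9] size [149.7  35.2] ang 86.13 z 31.6
[[418.0, -92.0], [453.0, -95.0], [463.0, 55.0], [428.0, 57.0]]
-95 31.1
-60 31.2
-20 31.4
35 33.2
diff ticket area 3.824191542288557
```

View pics/w6.png

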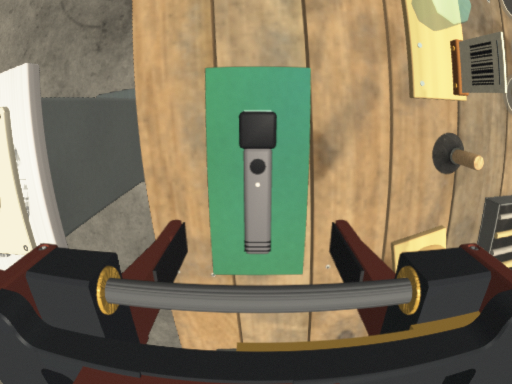

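The scanner lies flat and lengthwise in the middle of the mat (pixel (258,180)), and the ticket and octagonal block still stand in place. Handing in.

```bash
python3 -c "
from workcell import close_job
print(close_job())"
```

```text
the job is handed in; nothing more can be done
None
```

The octagonal block's ticket was scanned squarely from about 10 cm with a hold of over three seconds, the scanner was laid back flat and lengthwise on its mat, and the job was handed in at about 16 s of the 48 s allowed; no verdict came back.

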